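Start the last self-tapping flange screw

ROBOT

A 6-joint arm with a two-finger parallel gripper is mounted at the origin on the work surface. World frame = base frame: x ahead of the robot, y to its left, z up, the work surface at z = 0. Lengths are in mm, angles in rad, forces in N, time in s.
With the tool pointing down it reaches from about 325 to 900 mm from the base axis. Payload 6.1 kg.
Tool frame: the origin (TCP) lies between the finger pads, 19 mm behind the fingertips; this is the grasp point; z points along the fingers, y is the line along which they close (so a half turn about z gives the same grasp; the last joint's range is limited). The gripper opens to 85 mm and grips with 20 to 120 N. Pads are 22 mm wide; open, the fingers measure 114 mm over their backs; the gripper's body (76 mm by 85 mm) begins 54 mm behind the grasp point. The pads swing forward as they close: fully open they stand 13 mm farther back than shut.
Start: joints at [1.195, 0.22, 1.526, -0, 1.395, -0.126], TCP at [154.505, 605.594, 250] pointing down, gripper open.
Joint ranges: [-2.98, 2.98], [-0.91, 2.08], [0.09, 2.57], [-1.24, 4.39], [0.2, 2.65], [-2.68, 2.68]. Speed limits (rad/s): [2.57, 2.57, 3.01, 3.14, 3.14, 3.14].

INTERFACE

Orientations are given as [roll, pitch, yaw] about the fixed x, y, z axes, in that order (R = Rz(yaw) Ry(pitch) Rx(roll)).
In Python, from station import * gives the robot as it stands.
- The arm moves only by the shell command python3 -m pendant 'ROWS' [OPENING] [FORCE]. ROWS is JSON, a list of rows, each a list of 4 numbers: the shift along the tool's x, y, z in cm, then the turn about the tool's z in degrees. A call has 1 to 10 rows; each row shifts and turns the commanded pose from where the row before left it, along the tool's axes as they then stand; what a row does not reach is not made up. A row lasts 1/10 s, in which the tool goes at most 50 mm and 8.59 degrees, less where a joint would pass 70% of its speed; a pose out of reach is approached as far as the arm can. A call is refused whole if a number of a shift passes 5 or a number of a turn 8.59, either way. A call with a gripper value outside its range is refused whole. OPENING is the gripper's target within -1 to 1 (fully open at 1, half-way at 0, shut at -1), set as the call begins (- or left out, the last holds). The fingers move at their own pace and stop on an object; FORCE is the grip in N (left out, the last holds). Time passes only in rows, so rows that do not move let the fingers close. It gives the time, the measured TCP pose, the force, the opening and the grip force at its end, in the units of the state.
- get_obs(): the state, without advancing time (a new reading comes with each control period).
- snapshot(name): name is "side" or "top" or "wrist"; returns a dict with "pixels" (480x640x3 uint8, red, green, blue), "fx", "fy", "cx", "cy" (pixels), "eye" and "rotation" of the camera in the world; the wrist camera has in their place "hand_eye" (4x4, takes a point from camera to tool coordinates, whose origin is the TCP and whose axes are the flange's). Camera axes: x right, y up, looking along -z (the intrinsics and any distortion apply to the point x, -y, -z); pixel columns grow to the right and rows downward; lengths in mm; the calibration is good to about 2 mm. A picture is of the moment at which its call begins: read the wrist's pose just before it. There is no depth.
- close_job(): hands the job in; it is judged then, once.
Trained networks look in the newest picture that a camera, given by its name, has taken for a name from the list of things; names that differ only in an ending like _2 or _b are one class to them, and where a whole thing is asked for, a point or a joint stands for the part that bears it (a point fixed in the world has none). Each returns a list of dicts, best first, with "score" (0 to 1); they miss things now and then, are a little off and sometimes report something else, mostly with a low value. They report only what shows in the picture. A call takes as long as a camera call. They do not tell look-alikes from the thing itself.
- boxes_of(camera, name): "box" ([centre column, centre row, width, height] as shares, 0 to 1, of the picture: columns of its width, rows of its height, round what is visible of it).
- spot_point(camera, name): "point" ([column, row] as shares, 0 to 1, of the picture: columns of its width, rows of its height: a listed point, or the origin of a listed thing).
The state is a dict: "time": time; "q": joint angles; "dq": joint speeds; "tau": joint torques, N m; "eef_pos": TCP position; "orientation": TCP orientation; "force": force on the tool from outside, world axes, zero at the start; "torque": the same for the moment, N m; "gripper_width": finger opening in mm; "grip_force": force on a finger pad.
Only numpy, scipy, OpenCV 4.12 (cv2) and the standard library are available. Lean on these libraries where they do the work, as an engineer would, in place of code of your own. Each camera call takes 0.05 s, during which the arm holds its last target. There are 200 camera calls.

TASK

Three of the four hex screws of the pipe flange are home; the fourth still stands proud in its pilot hole. Take the nut driver out of its wooden block, set it fully over the head of the proud screw, and push firmly while turning clockwise so that the screw cuts its first thread and goes 2 to 4 mm deeper. Keep pushing as it turns so that it bites and does not just spin in the hole, but not so hard that you squash the board's rubber feet; then leave the driver standing upright on the screw, let go, and leave the other things alone.

Things in the scene. Friction and masses are not known exactly. Their poses are not given: they have to be found in the camera images.
- driver: loose stubby nut driver, upright, socket down, in the wooden block; 118 mm tall, 0.1 to 0.2 kg. Origin: centre of the socket's open lower end; z up its axis, x through a corner of the hex recess. Steel socket 25 mm across outer flats, 29 mm over corners; recess 19 mm across flats, 11 mm deep. Round black handle 32 mm in diameter, z = 48 to 112 mm
- driver_grip (a point): point on the driver's axis, 85 mm above its origin, mid-handle: a good height for the TCP
- holder: fixed wooden block 75 x 75 x 35 mm, origin under its centre; round blind hole 30.5 mm wide, 25 mm deep in the middle of its top, in which the driver stands (driver origin 10 mm above the table)
- screw_head (a point): centre of the flat top of the proud screw's hex head, on its axis; z up, x through a corner of the hexagon. Head 17 mm across flats, 8 mm high, top edge tapered 2 mm in over the upper 3 mm, above a washer collar 25 mm wide, 2 mm thick. At the start its top is 60.5 mm above the table. With the driver fully on, its rim rests on the collar and its origin is 8 mm below this point
- bite (a joint): how deep the proud screw has gone, m (0 at the start). Right-handed thread, 4 mm per turn. Turned clockwise (from above) it follows its thread only while pushed down with more than about 13 N; with less it spins without going deeper. A push without turning does not sink it (it would at 24 N). Turning takes hardly any torque
- spin (a joint): angle in rad, clockwise positive, that the proud screw has turned without biting (0 at the start); the pilot hole is stripped at 3.1
- mount: plywood board 240 x 190 x 18 mm on four 15 mm rubber feet; origin under its centre on the table; any yaw. On it a steel flange 130 mm in diameter (top 39 mm above the table) with a central pipe stub 42 mm in diameter, up to 89 mm above the table, and four screws at (+-34, +-34) mm from the centre: the proud one at (-34, -34), the others home, head tops 10 mm above the flange
- sieve: bystander: open round brass sieve pan, 100 mm in diameter, 45 mm high, origin under its centre
- jar: bystander: white jar 60 mm in diameter, 80 mm high, origin under its centre
- tray: bystander: fixed grey tray 120 x 90 x 30 mm with spare screws, origin under its centre
- pipe_top (a point): centre of the top of the pipe stub, 89 mm above the table; it sinks with the board when that is pressed down on its rubber feet: 12 N per mm, springs back. The feet are squashed at 1.75 mm, a push of 21 N
Not all that is in view belongs to the job. What is shaped like the driver but white is not meant. What is shaped like the holder but turquoise is not meant.

How it is judged:
By the outcome, as a careful person would: the job done as asked, in the order asked, and still so for the second after the job is handed in, with the robot touching nothing.
It also fails if it takes over 67 s, if anything falls off the work surface, if the arm or the gripper's body presses on something with over 40 N, if the wrist force passes 120 N, or if a joint passes its speed limit or range.

## Working session

There is one attempt and no reset: what is moved stays moved. The work goes in short steps, Python scripts to look and compute and a shell command to move; the robot and the scene stay as the last step left them, time stands still between calls to the robot, and variables do not carry over. Pictures are saved under pics/ and viewed, at most 10 in all, crops included, and the job is handed in when it is done.

```bash
ls; mkdir -p pics; cat > h.py <<'E'
from station import *
import numpy as np, cv2
from scipy.spatial.transform import Rotation as R
def cam(s,obs=None):
    K=np.array([[s["fx"],0,s["cx"]],[0,s["fy"],s["cy"]],[0,0,1.]])
    if "eye" in s: return K,np.array(s["eye"]),np.array(s["rotation"])
    H=np.array(s["hand_eye"]); T=R.from_euler('xyz',obs["orientation"]).as_matrix()
    return K,np.array(obs["eef_pos"])+T@H[:3,3],T@H[:3,:3]
def ray(c,uv):
    K,e,Rm=c; d=np.linalg.inv(K)@[uv[0],uv[1],1]; return e,Rm@(d*[1,-1,-1])
def onz(c,uv,z):
    e,d=ray(c,uv); return e+d*(z-e[2])/d[2]
def proj(c,p):
    K,e,Rm=c; q=(Rm.T@(np.array(p)-e))*[1,-1,-1]; q=K@q; return q[:2]/q[2]
def save(n,img): cv2.imwrite(n,img[:,:,::-1])
E
python3 - <<'E'
from h import *
o=get_obs(); print({k:np.round(v,3) for k,v in o.items()})
for n in ("top","side"):
    s=snapshot(n); c=cam(s); save(f"pics/{n}0.png",s["pixels"]); print(n,[k for k in s if k!="pixels"],c[1],s["fx"])
    for t in ("driver","holder","screw_head","mount","pipe_top","driver_grip"):
        print(t,[(round(d["score"],2),np.round(np.array(d["point"])*[640,480],1)) for d in spot_point(n,t)][:5])
E
```

```text
pics
{'time': np.float64(0.0), 'q': array([ 1.195,  0.221,  1.528, -0.   ,  1.395, -0.126]), 'dq': array([-0.002, -0.   , -0.   ,  0.   , -0.002, -0.001]), 'tau': array([-1.0000e-03, -4.9692e+01, -3.8938e+01, -0.0000e+00,  1.2000e-02,
        0.0000e+00]), 'eef_pos': array([154.28 , 605.053, 248.887]), 'orientation': array([-3.14 , -0.   ,  2.892]), 'force': array([ 0.068, -1.127, -0.15 ]), 'torque': array([-0.009, -0.02 ,  0.014]), 'grip_force': np.float64(0.0), 'gripper_width': np.float64(85.055)}
top ['fx', 'fy', 'cx', 'cy', 'eye', 'rotation'] [ 378.26762443  -32.70371001 1214.47224105] 570.2001607921744
driver [(0.72, array([138.1, 277.7])), (0.54, array([181.4, 262.5])), (0.23, array([503.2, 172.8]))]
holder [(0.94, array([184.8, 320.5])), (0.89, array([179.7, 263.4])), (0.67, array([184.5, 148.4]))]
screw_head [(0.52, array([354.3, 230.1]))]
mount [(0.65, array([369.3, 220.5]))]
pipe_top [(0.76, array([374.9, 212.9]))]
driver_grip [(0.95, array([122.2, 278.7])), (0.89, array([169.4, 258.6]))]
side ['fx', 'fy', 'cx', 'cy', 'eye', 'rotation'] [  33.20405997 -549.04407176  794.78403779] 439.088041956603
driver [(0.82, array([228. , 198.3])), (0.63, array([196.6, 196.8]))]
holder [(0.97, array([188.7, 228.3])), (0.71, array([224.3, 203.8]))]
screw_head [(0.47, array([344.7, 252.1]))]
mount [(0.96, array([362.7, 268.1]))]
pipe_top [(0.92, array([366.5, 243.6]))]
driver_grip [(0.87, array([219.3, 175.9])), (0.63, array([191.1, 172.4]))]
```

View pics/top0.png

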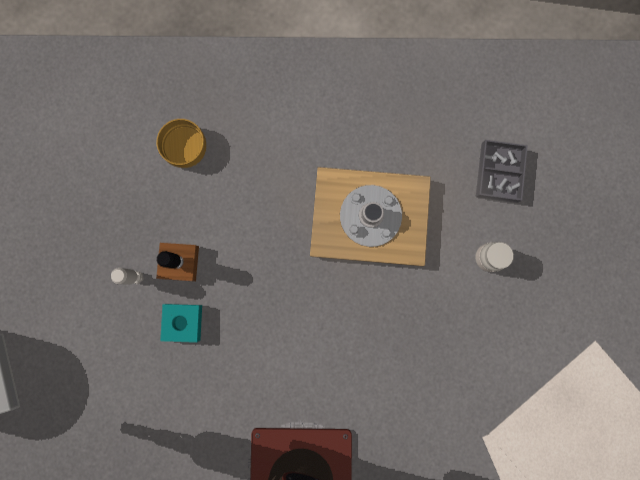

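View pics/side0.png

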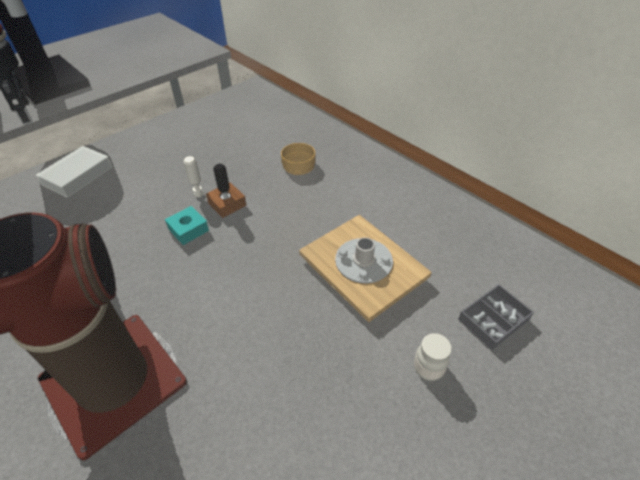

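Candidates: the black driver in the brown block (top ~(170,260), side ~(222,180)) against the white look-alike (top (122,277), side (192,172)). The black one in the wooden block fits the description, and the turquoise block at (181,323) is not meant. For the screw there are four heads at (356,197), (389,201), (387,233) and (354,230); the network picks the last. I'll check this in a crop.

```bash
python3 - <<'E'
from h import *
T=snapshot("top");S=snapshot("side");ct=cam(T);cs=cam(S)
def tri(a,b):
    e1,d1=ray(ct,a);e2,d2=ray(cs,b);A=np.stack([d1,-d2],1);x=np.linalg.lstsq(A,e2-e1,rcond=None)[0]
    p,q=e1+x[0]*d1,e2+x[1]*d2; return np.round((p+q)/2,1),round(np.linalg.norm(p-q),1)
print("grip",tri((169.4,258.6),(219.3,175.9)), onz(ct,(169.4,258.6),95),onz(cs,(219.3,175.9),95))
print("holder",onz(ct,(179.7,263.4),0),onz(cs,(224.3,203.8),0))
print("pipe",tri((374.9,212.9),(366.5,243.6)),onz(ct,(374.9,212.9),89),onz(cs,(366.5,243.6),89))
print("screw",tri((354.3,230.1),(344.7,252.1)))
for uv in [(356,197),(389,201),(387,233),(354,230)]: print(onz(ct,uv,50))
a=cv2.resize(T["pixels"][175:260,325:425],(400,340),interpolation=3)
b=cv2.resize(S["pixels"][225:295,320:405],(400,340),interpolation=3)
c=cv2.resize(T["pixels"][230:290,105:205],(400,240),interpolation=3)
d=cv2.resize(S["pixels"][145:217,170:260],(400,240),interpolation=3)
save("pics/crop.png",np.vstack([np.hstack([a,b]),np.hstack([c,d])]))
E
```

```text
Traceback (most recent call last):
numpy.exceptions.AxisError: axis 1 is out of bounds for array of dimension 1
```

```bash
sed -i 's/np.array(s\["rotation"\])$/R.from_euler("xyz",s["rotation"]).as_matrix()/' h.py; cat > m.py <<'E'
from h import *
T=snapshot("top");S=snapshot("side");ct=cam(T);cs=cam(S); print(T["rotation"],S["rotation"])
def tri(a,b):
    e1,d1=ray(ct,a);e2,d2=ray(cs,b);A=np.stack([d1,-d2],1);x=np.linalg.lstsq(A,e2-e1,rcond=None)[0]
    p,q=e1+x[0]*d1,e2+x[1]*d2; return np.round((p+q)/2,1),round(np.linalg.norm(p-q),1)
print("grip",tri((169.4,258.6),(219.3,175.9)), onz(ct,(169.4,258.6),95),onz(cs,(219.3,175.9),95))
print("holder",onz(ct,(179.7,263.4),0),onz(cs,(224.3,203.8),0))
print("pipe",tri((374.9,212.9),(366.5,243.6)),onz(ct,(374.9,212.9),89),onz(cs,(366.5,243.6),89))
print("screw",tri((354.3,230.1),(344.7,252.1)))
for uv in [(356,197),(389,201),(387,233),(354,230)]: print(onz(ct,uv,50))
a=cv2.resize(T["pixels"][175:260,325:425],(400,340),interpolation=3)
b=cv2.resize(S["pixels"][225:295,320:405],(400,340),interpolation=3)
c=cv2.resize(T["pixels"][230:290,105:205],(400,240),interpolation=3)
d=cv2.resize(S["pixels"][145:217,170:260],(400,240),interpolation=3)
save("pics/crop.png",np.vstack([np.hstack([a,b]),np.hstack([c,d])]))
E
python3 m.py
```

```text
[ 0.10929686  0.00254789 -1.56243166] [ 0.76428967  0.00400207 -0.75425599]
grip (array([440.7, 261.5,  98.1]), np.float64(8.3)) [444.513102   260.15159531  95.        ] [439.10396225 267.54606709  95.        ]
holder [440.08257644 262.66866898   0.        ] [436.73287962 269.42846271   0.        ]
pipe (array([ 539.3, -144.7,   93.3]), np.float64(1.5)) [ 539.31398524 -144.59545115   89.        ] [ 543.06130175 -142.60690262   89.        ]
screw (array([ 509.9, -107.1,   57.1]), np.float64(4.5))
[ 577.77456019 -109.49658084   50.        ]
[ 569.94694192 -177.66116258   50.        ]
[ 503.42920689 -173.19230233   50.        ]
[ 509.07973943 -105.44540353   50.        ]
```

View pics/crop.png

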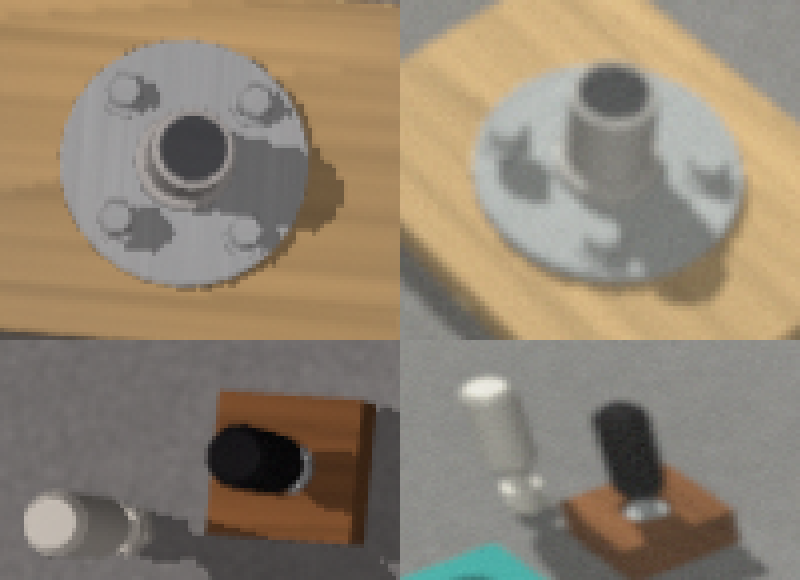

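The crop shows the black driver in the brown block, and the lower-left screw in the top view (354,230) has the longest shadow, so it is the proud one. I'll go above the driver with the fingers closing across the direction of the white look-alike.

```bash
python3 -m pendant '[[0,0,0,8],[0,0,0,8],[0,0,0,8],[0,0,0,8],[0,0,0,8],[0,0,0,8],[0,0,0,8]]' 1 40; python3 -m pendant '[[-4.2,1.6,0,0],[-4.2,1.6,0,0],[-4.2,1.6,0,0],[-4.2,1.6,0,0],[-4.2,1.6,0,0],[-4.2,1.6,0,0],[-4.2,1.6,0,0],[-4.2,1.6,0,0],[-4.2,1.6,0,0],[-4.2,1.6,0,0]]'; python3 -m pendant '[[0,0,0,0],[0,0,0,0],[0,0,0,0]]'
cat > w.py <<'E'
from h import *
import sys
def look(fn,names,z):
    o=get_obs(); s=snapshot("wrist"); c=cam(s,o); save(fn,s["pixels"])
    print(np.round(o["eef_pos"],1),np.round(o["orientation"],3),"q6",o["q"][5],np.round(o["force"],1)); print("cam",np.round(c[1],1),np.round(np.array(s["hand_eye"]),2).tolist())
    for n,zz in zip(names,z):
        for d in spot_point("wrist",n)[:3]:
            uv=np.array(d["point"])*[640,480]; print(n,round(d["score"],2),np.round(uv,1),np.round(onz(c,uv,zz),1))
    return o,s,c
E
python3 -c "
from w import *
look('pics/w1.png',['driver','driver_grip','holder'],[10,95,0])"
```

```text
time: 1.6
eef_pos: [154.5, 605.6, 250.0]
orientation: [-3.142, -0.0, 1.909]
force: [0.2, -0.5, 0.5]
gripper_width: 85.3
grip_force: 0.0
time: 2.6
eef_pos: [447.7, 262.5, 250.4]
orientation: [3.141, -0.0, 1.914]
force: [0.1, 0.4, 0.0]
gripper_width: 85.4
grip_force: 0.0
time: 2.9
eef_pos: [446.1, 264.7, 250.0]
orientation: [-3.141, -0.0, 1.915]
force: [-0.7, -0.0, 0.4]
gripper_width: 85.1
grip_force: 0.0
[446.1 264.7 250. ] [-3.141 -0.     1.915] q6 0.0388946575917563 [-0.7 -0.   0.4]
cam [421.4 335.2 373.8] [[0.0, 0.96, 0.3, 74.75], [1.0, -0.0, 0.0, 0.53], [0.0, 0.3, -0.96, -123.75], [0.0, 0.0, 0.0, 1.0]]
driver 0.98 [317.3 112.1] [412.4 351.1  10. ]
driver 0.86 [314.4 206.5] [440.2 264.1  10. ]
driver_grip 0.95 [314.9 228.9] [442.3 263.6  95. ]
driver_grip 0.76 [316.5  99.7] [411.1 355.1  95. ]
holder 0.88 [198.9 177. ] [318.4 250.9   0. ]
holder 0.81 [317.7 203.5] [443.  266.3   0. ]
```

View pics/w1.png

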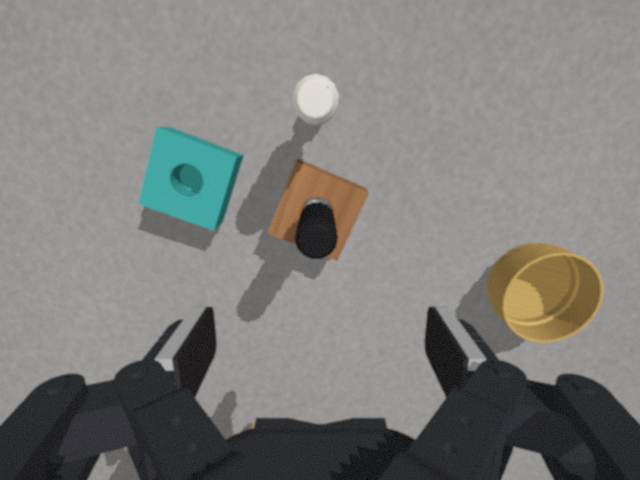

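Wrist view: black driver top at (316,238) in the brown block, white look-alike at (316,98), both clear of the fingers. Driver axis ≈ (442,263.5).

```bash
python3 -m pendant '[[0,-0.43,0,0],[0,0,3,0],[0,0,3,0],[0,0,3,0],[0,0,3,0],[0,0,2,0],[0,0,1.5,0],[0,0,0,0],[0,0,0,0]]' 1 40; python3 -m pendant '[[0,0,0,0],[0,0,0,0],[0,0,0,0],[0,0,0,0],[0,0,0,0],[0,0,0,0],[0,0,0,0],[0,0,0,0]]' -1 60;  python3 -c "
from h import *
o=get_obs(); print(np.round(o['q'],3),o['orientation'])"
```

```text
time: 4.0
eef_pos: [442.3, 262.9, 95.3]
orientation: [-3.141, 0.0, 1.915]
force: [-0.1, -0.5, -1.0]
gripper_width: 85.0
grip_force: 0.0
time: 4.8
eef_pos: [443.1, 262.8, 95.8]
orientation: [3.14, -0.0, 1.914]
force: [0.2, 0.9, 5.2]
gripper_width: 30.8
grip_force: 59.3
[0.382 0.129 1.941 0.    1.07  0.039] [ 3.14039290e+00 -8.25023952e-05  1.91440595e+00]
```

```bash
python3 -m pendant '[[0,0,-1,0],[0,0,-2,0],[0,0,-3,0],[0,0,-3,0],[0,0,-3,0],[0,0,-2,0],[0,0,0,0],[0,0,0,0]]'; python3 - <<'E'
from w import *
o,s,c=look('pics/w2.png',['driver','driver_grip'],[125,210])
T=R.from_euler('xyz',o['orientation']).as_matrix(); uv=proj(c,np.array(o['eef_pos'])+T@[0,0,80]); print(uv)
u,v=map(int,uv); save('pics/w2c.png',cv2.resize(s["pixels"][max(v-80,0):v+80,u-100:u+100],(800,640)[:2],interpolation=3)[:600])
E
```

```text
time: 5.6
eef_pos: [442.3, 262.5, 234.6]
orientation: [-3.141, 0.0, 1.914]
force: [0.2, -0.7, -1.8]
gripper_width: 30.7
grip_force: 60.2
[442.3 262.5 234.6] [-3.141  0.     1.914] q6 0.038570316486304095 [ 0.2 -0.7 -1.8]
cam [417.7 333.  358.3] [[0.0, 0.96, 0.3, 74.75], [1.0, -0.0, 0.0, 0.53], [0.0, 0.3, -0.96, -123.75], [0.0, 0.0, 0.0, 1.0]]
driver 0.83 [316.4 257.5] [443.  254.2 125. ]
driver 0.73 [319.2 107.8] [412.2 345.8 125. ]
driver_grip 0.95 [317.6 329.6] [446.2 249.4 210. ]
driver_grip 0.57 [321.2  99. ] [413.8 344.4 210. ]
[319.46177697 261.35992985]
```

View pics/w2c.png

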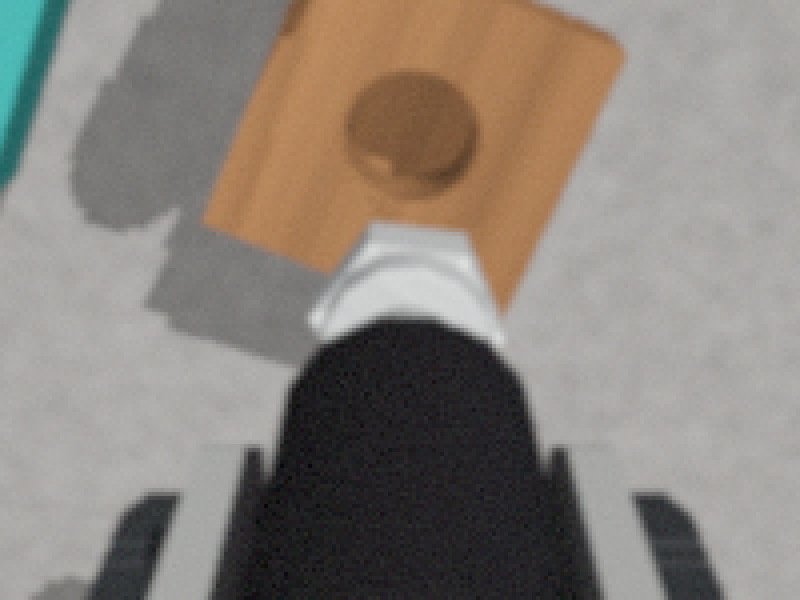

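Held well: the near socket flat runs from crop (370,225) to (470,232), nearly facing tool +x. On to the screw, turning back so a full clockwise stroke is available.

```bash
python3 -m pendant '[[-3.69,-0.61,0,0],[-3.69,-0.61,0,0],[-3.69,-0.61,0,0],[-3.69,-0.61,0,0],[-3.69,-0.61,0,0],[-3.69,-0.61,0,0],[-3.69,-0.61,0,0],[-3.69,-0.61,0,0],[-3.69,-0.61,0,0],[-3.69,-0.61,0,0]]'; python3 -m pendant '[[0,0,0,-8.5],[0,0,0,-8.5],[0,0,0,-8.5],[0,0,0,-8.5],[0,0,0,-8.5],[0,0,0,-8.5],[0,0,0,-8.5],[0,0,0,-8.5],[0,0,0,-8.5],[0,0,0,-8.5]]'; python3 -m pendant '[[0,0,0,-8.5],[0,0,0,-6],[0,0,0,0],[0,0,0,0]]' ; python3 - <<'E'
from w import *
o,s,c=look('pics/w3.png',['screw_head','pipe_top','mount'],[60.5,89,0])
T=R.from_euler('xyz',o['orientation']).as_matrix(); zo=o['eef_pos'][2]-85
# socket corners seen before (same tool frame)
P=[(T.T@(onz(c,(219+x/4,181+y/4),zo)-o['eef_pos']))[:2] for x,y in [(370,225),(470,232),(310,320),(505,340)]]; print(np.round(P,1)); d=P[1]-P[0]; print("edge angle from tool y deg",np.degrees(np.arctan2(d[0],d[1])),np.linalg.norm(d))
uv=proj(c,(509,-106,60)); print(uv); u,v=map(int,uv)
save('pics/w3c.png',cv2.resize(s["pixels"][max(v-60,0):v+90,u-100:u+100],(800,600),interpolation=3)); print(u-100,max(v-60,0))
E
```

```text
time: 6.75
eef_pos: [508.8, -106.7, 233.4]
orientation: [-3.14, -0.002, 1.914]
force: [-0.1, 0.2, -1.3]
gripper_width: 31.0
grip_force: 60.1
time: 7.75
eef_pos: [508.7, -105.1, 233.2]
orientation: [3.14, -0.002, -2.879]
force: [0.4, 0.4, -0.6]
gripper_width: 30.7
grip_force: 60.1
time: 8.15
eef_pos: [509.0, -105.2, 233.9]
orientation: [3.14, -0.001, -2.635]
force: [-0.3, -0.5, -2.1]
gripper_width: 30.7
grip_force: 60.1
[ 509.  -105.2  233.9] [ 3.140e+00 -1.000e-03 -2.635e+00] q6 -2.4329341927808095 [-0.3 -0.5 -2.1]
cam [ 443.9 -142.5  357.7] [[0.0, 0.96, 0.29, 75.12], [1.0, -0.0, -0.0, -0.84], [-0.0, 0.29, -0.96, -123.75], [0.0, 0.0, 0.0, 1.0]]
screw_head 0.74 [322.8 226.2] [ 509.4 -102.7   60.5]
pipe_top 0.94 [259.9 247. ] [ 541.8 -141.5   89. ]
mount 0.82 [272.7 221.3] [ 543. -142.    0.]
[[ 14.2  -5.9]
 [ 13.1   9.3]
 [ -1.1 -15.2]
 [ -4.4  15. ]]
edge angle from tool y deg -4.156348546682241 15.193465883000146
[319.64340949 223.86133043]
219 163
```

View pics/w3c.png

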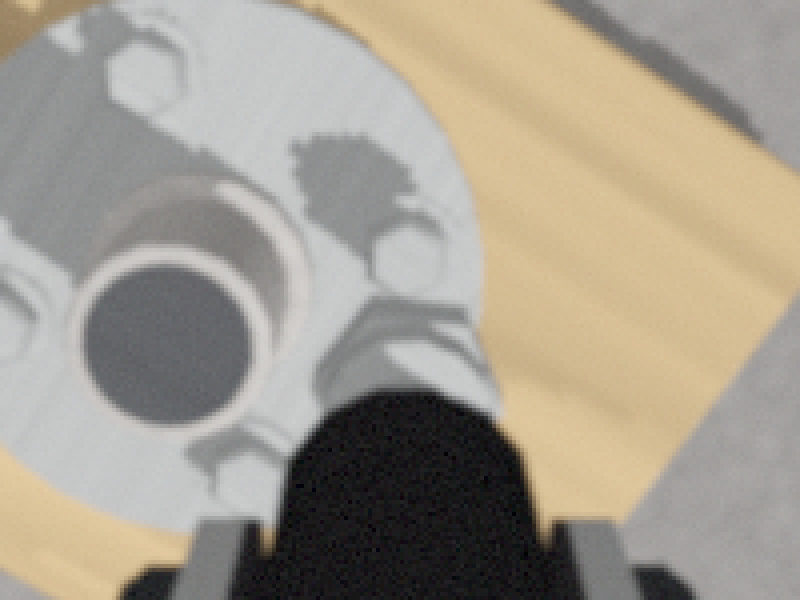

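The screw head shows at crop (407,258), just ahead of the socket. One larger crop for its hexagon angle.

```bash
python3 - <<'E'
from w import *
im=cv2.imread('pics/w3.png')
cv2.imwrite('pics/w3d.png',cv2.resize(im[208:258,292:352],(720,600),interpolation=cv2.INTER_CUBIC))
E
```

```text
(no output)
```

View pics/w3d.png

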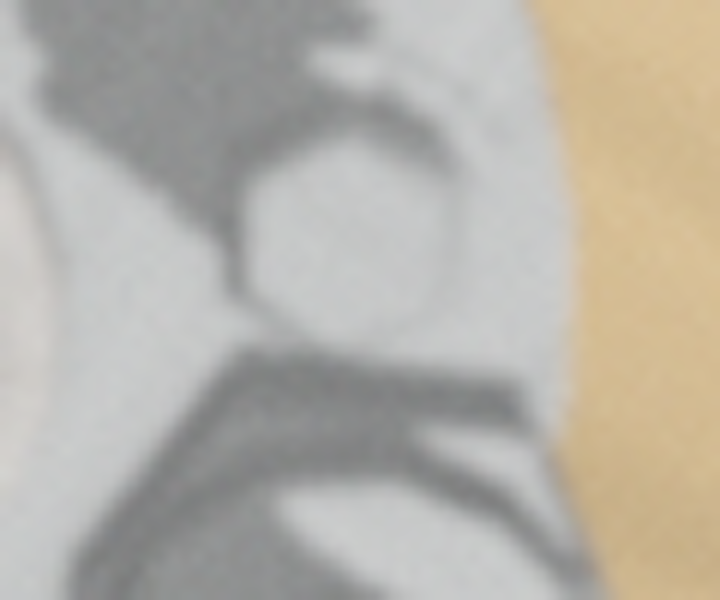

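```bash
python3 - <<'E'
from w import *
o=get_obs(); s=snapshot("wrist"); c=cam(s,o); p0=np.array(o['eef_pos'])
T=R.from_euler('xyz',o['orientation']).as_matrix()
f=lambda x,y,z:(T.T@(onz(c,(292+x/12,208+y/12),z)-p0))[:2]
H=np.array([f(x,y,60.5) for x,y in [(352,130),(250,170),(245,293),(345,347),(443,300),(450,180)]])
ce=H.mean(0); d=H-ce; a=np.degrees(np.arctan2(d[:,1],d[:,0]))
print("head centre tool",ce,"world",p0+T@[*ce,0],"r",np.linalg.norm(d,axis=1),"corner mod60",a%60)
zo=p0[2]-85; A,B=f(245,350,zo),f(520,385,zo); e=B-A; ea=np.degrees(np.arctan2(e[1],e[0])); print("socket",A,B,np.linalg.norm(e),"edge dir",ea,"corner mod60",(ea)%60)
n=np.array([e[1],-e[0]])/np.linalg.norm(e); print("socket centre",(A+B)/2-n*12.5)
E
```

```text
head centre tool [-3.37388773  0.15918796] world [ 512.23878358 -103.55027703  234.7260376 ] r [7.85268114 8.51070013 8.43386532 8.17499053 8.29167429 8.41168655] corner mod60 [2.23589257 5.36548414 0.56198351 1.1729115  4.17412285 0.02022387]
socket [14.24177845 -5.30229431] [12.40642397  8.59628184] 14.01923482599122 edge dir 97.52257850179966 corner mod60 37.52257850179966
socket centre [0.93168436 0.01053276]
```

Hex mismatch is about 33° (so +27° aligns them). I'll check the position from the opposite side to cancel the wrist camera's calibration error.

```bash
python3 -m pendant '[[0,0,0,8.5],[0,0,0,8.5],[0,0,0,8.5],[0,0,0,8.5],[0,0,0,8.5],[0,0,0,8.5],[0,0,0,8.5],[0,0,0,8.5],[0,0,0,8.5],[0,0,0,8.5]]' >/dev/null;  python3 -m pendant '[[0,0,0,8.5],[0,0,0,8.5],[0,0,0,8.5],[0,0,0,8.5],[0,0,0,8.5],[0,0,0,8.5],[0,0,0,8.5],[0,0,0,8.5],[0,0,0,0],[0,0,0,0]]'; python3 - <<'E'
from w import *
o,s,c=look('pics/w4.png',['screw_head','pipe_top'],[60.5,89])
u,v=map(int,proj(c,(511,-104.5,60.5))); u0,v0=u-30,v-20; print(u0,v0)
save('pics/w4d.png',cv2.resize(s["pixels"][v0:v0+50,u0:u0+60],(720,600),interpolation=cv2.INTER_CUBIC))
E
```

```text
time: 10.4
eef_pos: [509.5, -105.4, 235.0]
orientation: [3.142, 0.0, 0.984]
force: [-0.1, 0.5, -1.0]
gripper_width: 30.9
grip_force: 60.1
[ 509.5 -105.4  235. ] [3.142 0.    0.984] q6 0.2308679801871254 [-0.1  0.5 -1. ]
cam [552.  -43.  358.8] [[0.0, 0.96, 0.3, 75.49], [1.0, -0.0, 0.0, 0.93], [0.0, 0.3, -0.96, -123.75], [0.0, 0.0, 0.0, 1.0]]
screw_head 0.71 [323.7 220.9] [ 514.  -105.5   60.5]
pipe_top 0.88 [379.6 243.9] [ 544.1 -139.3   89. ]
290 201
```

View pics/w4d.png

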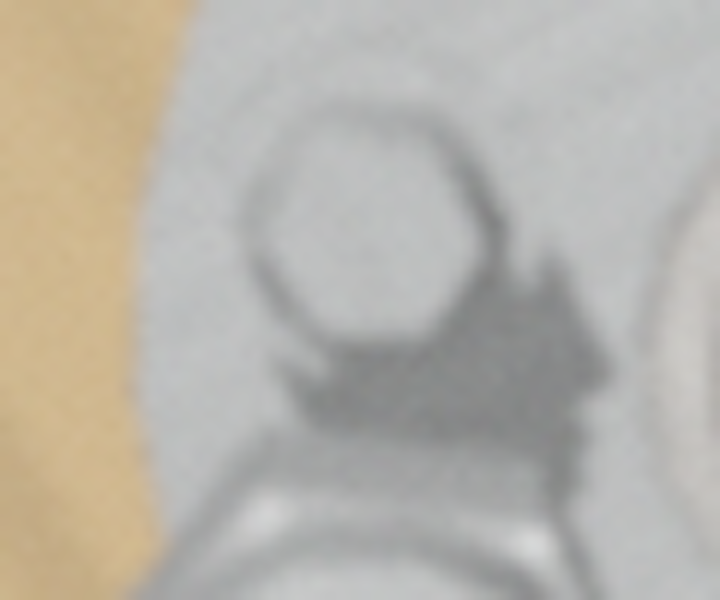

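```bash
python3 - <<'E'
from w import *
o=get_obs(); s=snapshot("wrist"); c=cam(s,o); p0=np.array(o['eef_pos'])
T=R.from_euler('xyz',o['orientation']).as_matrix()
f=lambda x,y,z:(T.T@(onz(c,(290+x/12,201+y/12),z)-p0))[:2]
H=np.array([f(x,y,60.5) for x,y in [(318,108),(430,112),(490,235),(430,340),(325,345),(255,225)]])
ce=H.mean(0); d=H-ce; a=np.degrees(np.arctan2(d[:,1],d[:,0]))
print("head centre tool",ce,"world",p0+T@[*ce,0],"r",np.linalg.norm(d,axis=1),"corner mod60",a%60)
zo=p0[2]-85; A,B=f(275,432,zo),f(570,445,zo); e=B-A; ea=np.degrees(np.arctan2(e[1],e[0])); print("socket",A,B,np.linalg.norm(e),"corner mod60",(ea)%60)
n=np.array([e[1],-e[0]])/np.linalg.norm(e); sc=(A+B)/2-n*12.5; print("socket centre",sc,"world diff head-socket",T[:2,:2]@(ce-sc))
E
```

```text
head centre tool [3.22376722 1.67068299] world [ 512.6746913  -103.6215272   235.03412163] r [9.57081316 9.26457109 8.21491553 9.13579627 9.30568999 8.50808249] corner mod60 [35.22437017 24.78570123 33.43484034 34.19243479 22.39467228 31.47929188]
socket [14.34543487 -3.56303425] [13.67822743 11.33433204] 14.91229989848443 corner mod60 32.56438891918749
socket centre [1.52434901 3.32637279] world diff head-socket [-0.43494817  2.33241314]
```

Both views put the head at (512.4, -103.6), and the flats are now aligned. Turn back 123° (a multiple of 60, less slack), shift and descend.

```bash
python3 -m pendant '[[0,0,0,-8.5],[0,0,0,-8.5],[0,0,0,-8.5],[0,0,0,-8.5],[0,0,0,-8.5],[0,0,0,-8.5],[0,0,0,-8.5],[0,0,0,-8.5],[0,0,0,-8.5],[0,0,0,-8.5]]' >/dev/null;  python3 -m pendant '[[0,0,0,-8.5],[0,0,0,-8.5],[0,0,0,-8.5],[0,0,0,-8.5],[0,0,0,-4],[-0.39,0.14,0,0],[0,0,2,0],[0,0,2,0],[0,0,2,0],[0,0,0,0]]'; python3 -m pendant '[[0,0,1.5,0],[0,0,0.5,0],[0,0,0,0],[0,0,0,0],[0,0,0,0]]'
```

```text
time: 12.6
eef_pos: [511.5, -103.2, 171.9]
orientation: [3.14, -0.006, 3.126]
force: [-1.4, 0.4, -1.9]
gripper_width: 30.5
grip_force: 60.1
time: 13.1
eef_pos: [513.9, -104.2, 155.8]
orientation: [-3.141, 0.001, 3.127]
force: [0.1, 0.1, -1.8]
gripper_width: 30.8
grip_force: 60.1
```

```bash
python3 -m pendant '[[0.04,0.03,0.5,0],[0,0,0.3,0],[0,0,0,0],[0,0,0,0]]'; python3 -m pendant '[[0,0,0.2,0],[0,0,0.1,0],[0,0,0,0]]'; python3 -m pendant '[[0,0,0.1,0],[0,0,0.1,0],[0,0,0,0]]'
```

```text
time: 13.5
eef_pos: [512.9, -103.7, 146.8]
orientation: [3.141, -0.0, 3.127]
force: [-0.2, -0.3, -1.7]
gripper_width: 30.5
grip_force: 60.1
time: 13.8
eef_pos: [512.9, -103.7, 143.8]
orientation: [3.142, -0.0, 3.127]
force: [0.3, 0.2, -1.3]
gripper_width: 30.9
grip_force: 60.1
time: 14.1
eef_pos: [512.9, -103.7, 141.8]
orientation: [3.142, -0.0, 3.127]
force: [0.4, 0.0, -1.1]
gripper_width: 30.6
grip_force: 60.1
```

```bash
for i in 1 2; do :; done; python3 -m pendant '[[0,0,0.1,0],[0,0,0.1,0],[0,0,0,0]]'; python3 -m pendant '[[0,0,0.1,0],[0,0,0,0],[0,0,0,0]]'
```

```text
time: 14.4
eef_pos: [512.9, -103.7, 139.8]
orientation: [3.142, -0.0, 3.127]
force: [-0.3, 0.3, -1.9]
gripper_width: 30.6
grip_force: 60.1
time: 14.7
eef_pos: [513.0, -103.7, 139.0]
orientation: [3.142, -0.0, 3.127]
force: [-0.6, -0.3, -1.4]
gripper_width: 31.0
grip_force: 60.1
```

```bash
python3 -m pendant '[[0,0,0.05,0],[0,0,0,0],[0,0,0,0]]'; python3 -m pendant '[[0,0,0.05,0],[0,0,0,0],[0,0,0,0]]'
```

```text
time: 15.0
eef_pos: [513.0, -103.7, 138.5]
orientation: [-3.142, -0.0, 3.127]
force: [0.5, -0.3, -1.6]
gripper_width: 30.8
grip_force: 60.1
time: 15.3
eef_pos: [513.1, -103.8, 138.2]
orientation: [-3.141, 0.0, 3.127]
force: [-1.2, -0.3, -0.3]
gripper_width: 30.6
grip_force: 60.1
```

```bash
python3 -m pendant '[[0,0,0.05,0],[0,0,0,0],[0,0,0,0]]'; python3 -m pendant '[[0,0,0.04,0],[0,0,0,0],[0,0,0,0]]'
```

```text
time: 15.6
eef_pos: [513.2, -103.8, 137.9]
orientation: [-3.141, 0.001, 3.127]
force: [-1.3, 0.9, 3.6]
gripper_width: 30.5
grip_force: 60.4
time: 15.9
eef_pos: [513.3, -103.8, 137.7]
orientation: [-3.141, 0.001, 3.127]
force: [-1.1, 1.7, 5.0]
gripper_width: 30.9
grip_force: 60.7
```

```bash
python3 -m pendant '[[0,0,0.05,0],[0,0,0,0],[0,0,0,0]]'; python3 -m pendant '[[0,0,0.05,0],[0,0,0,0],[0,0,0,0]]'
```

```text
time: 16.2
eef_pos: [513.4, -103.8, 137.5]
orientation: [-3.141, 0.001, 3.127]
force: [-1.6, 1.1, 7.1]
gripper_width: 30.7
grip_force: 61.0
time: 16.5
eef_pos: [513.5, -103.8, 137.3]
orientation: [-3.141, 0.001, 3.127]
force: [-2.7, 1.4, 10.0]
gripper_width: 30.8
grip_force: 61.2
```

```bash
python3 -m pendant '[[0,0,0.05,0],[0,0,0.04,0],[0,0,0,0],[0,0,0,0]]' -1 80; python3 -m pendant '[[0,0,0,0],[0,0,0,0]]'
```

```text
time: 16.9
eef_pos: [513.6, -103.8, 137.0]
orientation: [-3.141, 0.001, 3.128]
force: [-3.7, 1.6, 13.1]
gripper_width: 30.2
grip_force: 78.2
time: 17.1
eef_pos: [513.6, -103.9, 137.0]
orientation: [-3.141, 0.001, 3.127]
force: [-3.9, 3.0, 13.9]
gripper_width: 30.4
grip_force: 78.2
```

```bash
python3 -m pendant '[[0.03,0,0.03,0],[0,0,0,0],[0,0,0,4],[0,0,0,4],[0,0,0,4],[0,0,0,0]]'; python3 -m pendant '[[0,0,0.004,4],[0,0,0.004,4],[0,0,0.004,4],[0,0,0,0]]'
```

```text
time: 17.7
eef_pos: [513.5, -104.2, 136.8]
orientation: [-3.141, 0.002, 2.916]
force: [-4.5, 0.4, 13.8]
gripper_width: 30.2
grip_force: 78.2
time: 18.1
eef_pos: [513.3, -104.4, 136.7]
orientation: [-3.141, 0.002, 2.707]
force: [-4.1, -0.1, 13.4]
gripper_width: 30.3
grip_force: 78.3
```

```bash
python3 -m pendant '[[0,0,0.025,0],[0,0,0.005,4],[0,0,0.005,4],[0,0,0.005,4],[0,0,0.005,4],[0,0,0.005,4],[0,0,0.005,4],[0,0,0,0]]'
```

```text
time: 18.9
eef_pos: [513.0, -104.8, 136.2]
orientation: [-3.14, 0.002, 2.288]
force: [-6.5, -1.5, 14.9]
gripper_width: 30.5
grip_force: 78.6
```

```bash
python3 -m pendant '[[0,0,0.005,4],[0,0,0.005,4],[0,0,0.005,4],[0,0,0.005,4],[0,0,0.005,4],[0,0,0.005,4],[0,0,0,0]]'
```

```text
time: 19.6
eef_pos: [512.4, -104.8, 135.8]
orientation: [-3.14, 0.002, 1.869]
force: [-7.6, -1.9, 16.9]
gripper_width: 30.5
grip_force: 78.8
```

```bash
python3 -m pendant '[[0.02,-0.08,0,0],[0,0,0.001,4],[0,0,0.003,4],[0,0,0.004,4],[0,0,0.004,4],[0,0,0.004,4],[0,0,0.004,4],[0,0,0,0]]'; python3 -c "
from h import *
print(get_obs()['torque'],get_obs()['q'][5])"
```

```text
time: 20.4
eef_pos: [511.7, -104.6, 135.6]
orientation: [-3.141, 0.002, 1.45]
force: [-8.4, -1.6, 15.5]
gripper_width: 30.5
grip_force: 78.8
[-0.11878016  1.79955572 -0.04440297] -0.23021407962005522
```

```bash
python3 -m pendant '[[-0.01,-0.05,0.002,0],[-0.01,-0.05,0.002,0],[0,0,0,0]]'
```

```text
time: 20.7
eef_pos: [511.4, -104.7, 135.8]
orientation: [3.14, 0.002, 1.452]
force: [-4.7, -0.7, 15.1]
gripper_width: 30.4
grip_force: 78.6
```

```bash
python3 -m pendant '[[0,-0.05,0.005,4],[0,-0.03,0.005,4],[0,0,0.005,4],[0,0,0.005,4],[0,0,0.005,4],[0,0,0.005,4],[0,0,0.005,4],[0,0,0.005,4],[0,0,0,0]]'
```

```text
time: 21.6
eef_pos: [510.7, -104.3, 135.4]
orientation: [3.14, 0.0, 0.891]
force: [-5.2, 0.6, 15.4]
gripper_width: 30.6
grip_force: 78.6
```

```bash
python3 -m pendant '[[-0.03,-0.04,0.005,4],[-0.03,-0.04,0.005,4],[0,0,0.005,4],[0,0,0.005,4],[0,0,0.005,4],[0,0,0.005,4],[0,0,0.005,4],[0,0,0.005,4],[0,0,0,0]]'
```

```text
time: 22.5
eef_pos: [510.2, -103.8, 135.1]
orientation: [3.14, -0.002, 0.333]
force: [-3.1, 2.2, 14.0]
gripper_width: 30.4
grip_force: 78.5
```

```bash
python3 -m pendant '[[-0.02,-0.04,0.02,0],[0,0,0.005,4],[0,0,0.005,4],[0,0,0.005,4],[0,0,0.005,4],[0,0,0.005,4],[0,0,0.005,4],[0,0,0.005,4],[0,0,0.005,4],[0,0,0,0]]'
```

```text
time: 23.5
eef_pos: [510.2, -103.2, 134.7]
orientation: [-3.141, -0.003, -0.226]
force: [-3.3, 3.2, 14.6]
gripper_width: 30.4
grip_force: 78.6
```

```bash
python3 -m pendant '[[-0.06,-0.06,0.01,0],[0,0,0.005,4],[0,0,0.005,4],[0,0,0.005,4],[0,0,0.005,4],[0,0,0.005,4],[0,0,0.005,4],[0,0,0.005,4],[0,0,0.005,4],[0,0,0,0]]';python3 -c "
from h import *
print(get_obs()['q'][5])"
```

```text
time: 24.5
eef_pos: [510.4, -102.6, 134.4]
orientation: [-3.138, -0.004, -0.784]
force: [-1.3, 3.9, 12.7]
gripper_width: 30.5
grip_force: 78.5
2.003524201978622
```

```bash
python3 -m pendant '[[-0.06,-0.06,0.04,0],[0,0,0,0],[0,0,0.006,4],[0,0,0.006,4],[0,0,0.005,4],[0,0,0.005,4],[0,0,0.005,4],[0,0,0.005,4],[0,0,0,4],[0,0,0,0]]'; python3 -m pendant '[[0,0,0,0]]'; python3 -c "
from h import *
print(get_obs()['q'][5])"
```

```text
time: 25.5
eef_pos: [510.8, -102.2, 134.0]
orientation: [-3.136, -0.003, -1.273]
force: [0.3, 2.2, 14.5]
gripper_width: 30.6
grip_force: 78.6
time: 25.6
eef_pos: [510.9, -102.2, 134.1]
orientation: [-3.136, -0.003, -1.271]
force: [-0.1, 1.7, 14.5]
gripper_width: 30.2
grip_force: 78.6
2.4918755447776144
```

```bash
python3 -m pendant '[[0,0,-0.1,0],[0,0,-0.1,0],[0,0,-0.05,0],[0,0,0,0],[0,0,0,0]]'
```

```text
time: 26.1
eef_pos: [510.0, -102.1, 134.8]
orientation: [-3.138, -0.002, -1.271]
force: [2.8, 1.5, 6.6]
gripper_width: 30.3
grip_force: 78.7
```

```bash
python3 -m pendant '[[-0.01,-0.06,-0.1,0],[0,0,-0.05,0],[0,0,0,0],[0,0,0,0]]'
```

```text
time: 26.5
eef_pos: [509.7, -101.8, 135.3]
orientation: [-3.14, -0.001, -1.271]
force: [5.2, -0.2, 1.5]
gripper_width: 30.6
grip_force: 78.9
```

```bash
python3 -m pendant '[[0.02,-0.07,0,0],[0.02,-0.07,0,0],[0,0,0,0],[0,0,0,0]]'
```

```text
time: 26.9
eef_pos: [510.1, -101.7, 135.1]
orientation: [3.141, -0.0, -1.271]
force: [1.9, -2.2, 4.9]
gripper_width: 30.6
grip_force: 79.2
```

```bash
python3 -m pendant '[[0.06,-0.02,-0.06,0],[0,0,-0.03,0],[0,0,0,0],[0,0,0,0]]'
```

```text
time: 27.3
eef_pos: [510.2, -101.8, 135.5]
orientation: [3.141, 0.001, -1.271]
force: [2.3, -0.8, -0.4]
gripper_width: 30.2
grip_force: 79.0
```

```bash
python3 -m pendant '[[0,0,0,0],[0,0,0,0],[0,0,0,0],[0,0,0,0]]' -0.15 20; python3 -m pendant '[[0,0,0,0],[0,0,0,0],[0,0,0,0],[0,0,0,0],[0,0,0,0],[0,0,0,0]]' 1;  python3 -m pendant '[[0,0,-1,0],[0,0,-2,0],[0,0,-3,0],[0,0,-3,0],[0,0,-3,0],[0,0,0,0],[0,0,0,0]]'; python3 - <<'E'
from w import *
o,s,c=look('pics/w5.png',['screw_head','driver','driver_grip','pipe_top'],[60.5,50,135,89])
t=snapshot("top"); S=snapshot("side"); 
a=cv2.resize(s["pixels"],(400,300)); b=cv2.resize(t["pixels"][165:265,310:430],(400,300),interpolation=3); d=cv2.resize(S["pixels"][190:310,290:440],(400,300),interpolation=3); e=cv2.resize(s["pixels"][100:340,160:480],(400,300))
save('pics/end.png',np.vstack([np.hstack([a,b]),np.hstack([d,e])]))
E
```

```text
time: 27.7
eef_pos: [510.4, -101.8, 135.7]
orientation: [3.141, 0.001, -1.271]
force: [0.1, -1.0, 0.7]
gripper_width: 36.2
grip_force: 0.0
time: 28.3
eef_pos: [510.7, -102.0, 136.0]
orientation: [3.142, 0.0, -1.271]
force: [-0.3, -0.3, -0.2]
gripper_width: 85.0
grip_force: 0.0
time: 29.0
eef_pos: [511.2, -102.2, 257.3]
orientation: [-3.14, -0.002, -1.271]
force: [0.3, -0.6, 0.2]
gripper_width: 85.3
grip_force: 0.0
[ 511.2 -102.2  257.3] [-3.140e+00 -2.000e-03 -1.271e+00] q6 2.4929628482850372 [ 0.3 -0.6  0.2]
cam [ 533.9 -174.7  381.2] [[0.0, 0.96, 0.3, 76.26], [1.0, -0.0, -0.0, -0.57], [-0.0, 0.3, -0.96, -123.74], [0.0, 0.0, 0.0, 1.0]]
driver 0.83 [318.4 212.9] [ 514.2 -104.7   50. ]
pipe_top 0.79 [295.6 170. ] [ 544.3 -141.    89. ]
```

View pics/end.png

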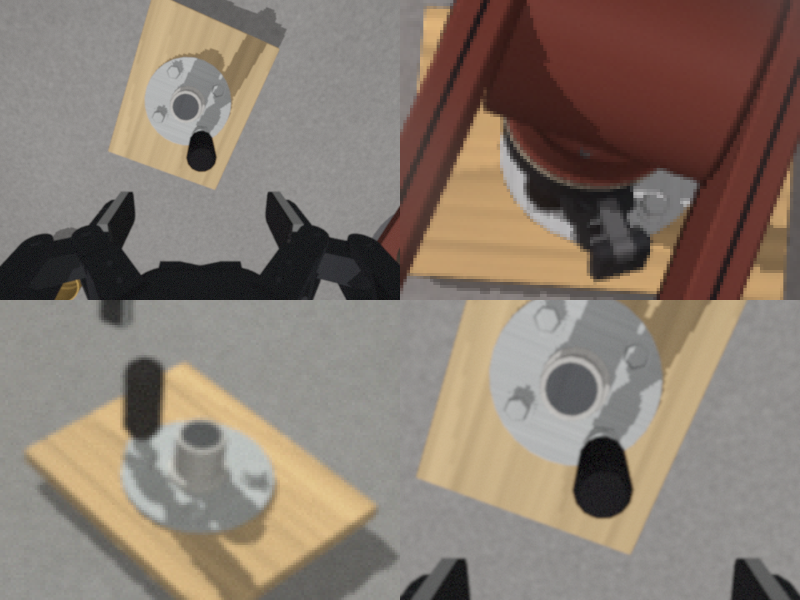

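The driver stands upright on the screw (wrist crop (603,470), side crop (143,400)) and the gripper is clear. The no-load height fell from 138.2 to 135.4 mm, about 2.8 mm of bite.

```bash
python3 -c "
from station import *
print(close_job())"
```

```text
the job is handed in; nothing more can be done
None
```

The proud screw went about 2.8 mm deeper, judged from the drop in the tool's height at no load. The driver is left standing upright on it, the gripper is clear, and the job was handed in at about 29 s of robot time.

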